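# Hold the run-in bay's gate ajar past its sagging bolt

## Robot

A 6-joint arm with a two-finger parallel gripper is mounted at the origin on the work surface. World frame = base frame: x ahead of the robot, y to its left, z up, the work surface at z = 0. Lengths are in m, angles in rad, forces in N, time in s.
With the tool pointing down it reaches from about 0.325 to 1 m from the base axis. Payload 5.1 kg.
Tool frame: the origin (TCP) lies at the centre of the arm's flange, where the gripper is bolted on; the fingertips stand 173 mm ahead of it and the grasp point (between the pads) lies 155 mm ahead of it; z points along the fingers, x is the direction in which the jaws open and shut, and the axes are right-handed (so a half turn about z gives the same grasp; the last joint's range is limited). The gripper opens to 85 mm and grips with 20 to 120 N. Pads are 22 mm wide; open, the fingers measure 114 mm over their backs; the gripper's body (76 mm by 85 mm) begins 54 mm behind the grasp point. The pads swing forward as they close: fully open they stand 13 mm farther back than shut.
Start: joints at [-1.197, 0.124, 1.65, -0, 1.367, -0.083], TCP at [0.287, -0.583, 0.405] pointing down, gripper open.
Joint ranges: [-2.61, 2.61], [-1.02, 2.33], [0.03, 2.71], [-1.35, 4.49], [0.32, 2.68], [-2.91, 2.91]. Speed limits (rad/s): [2.57, 2.57, 3.14, 3.14, 3.14, 3.14].

## Interface

Orientations are given as a rotation vector (axis times angle).
In Python, from cell import sense, camera, get_calibration, sign_off gives the robot as it stands. The module is installed in compiled form; this text tells all that it offers.
- The arm moves only by the tool drive_tool, never from a script. Its arguments are lists of equal length, an entry for each row: "linear": the shift along the tool's x, y, z in mm, a list of three; "twist": the turn about the tool's z in degrees. A call has 1 to 20 rows; each row shifts and turns the commanded pose from where the row before left it, along the tool's axes as they then stand; what a row does not reach is not made up. A row lasts 1/8 s, in which the tool goes at most 62.5 mm and 10.7 degrees, less where a joint would pass 70% of its speed; a pose out of reach is approached as far as the arm can. A call with a gripper value outside its range is refused whole. "claw" is the closure in counts, from 0 (fully open) to 255 (shut), set as the call begins (left out, the last holds). The fingers move at their own pace and stop on an object; the grip force is fixed at half the most. Time passes only in rows, so rows that do not move let the fingers close. It gives the time, the measured TCP pose, the force and the opening at its end, in the units of the state.
- sense(): the state, without advancing time (a new reading comes with each control period).
- camera(name): name is "scene" or "top" or "wrist"; returns the picture (384x512x3 uint8, red, green, blue); there is no depth.
- get_calibration(name): a dict with "K" (3x3 intrinsics, pixels), "eye" and "attitude" of the camera in the world. Camera axes: x right, y down, z forward; pixel columns grow to the right and rows downward; lengths in m; the calibration is good to about 2 mm. A picture is of the moment at which its call begins: read the wrist's pose just before it. get_calibration takes no time and is no camera call; for the wrist camera it gives the pose at the moment of the call.
- sign_off(): hands the job in, once; it reports no verdict.
The state is a dict: "time": time; "joints": joint angles; "qvel": joint speeds; "effort": joint torques, N m; "position": TCP position; "ee_rot": TCP orientation; "force": force on the tool from outside, world axes, zero at the start; "moment": the same for the moment, N m; "finger_gap": finger opening in m.
Only numpy, scipy, OpenCV 4.12 (cv2) and the standard library are available. Lean on these libraries where they do the work, as an engineer would, in place of code of your own. Each camera call takes 0.05 s, during which the arm holds its last target. There are 200 camera calls.

## Task

Put the motor run-in bay into service: take the flat service blade out of its wooden rack, push it fully home into the slot of the interlock box and let go of it there. Then take the sagging barrel bolt by its ball knob, lift it over the bent keeper while pulling it back out of the post (never wrench it against the keeper), and with it draw the gate open until its free edge stands about 80 mm (a hand's width) out from the post. Finish while still holding the knob, keeping the spring-loaded gate ajar and still, and leave the other things on the bench where they are.

Things in the scene. Friction and masses are not known exactly. Their poses are not given: they have to be found in the camera images.
- key: Service blade, loose, 60 g: steel blade 18 x 4 mm, 30 mm long, under a black grip 36 x 12 mm, 38 mm tall. Origin: middle of the blade's lower end; x along the 18 mm width, y through the thickness, z up. The grip spans 30 to 68 mm above the origin; its underside is the stop shoulder. Half turns about z are alike. Starts upright in the rack's slot, shoulder on the rack's top.
- rack: Fixed wooden block 100 x 50 x 40 mm tall (x, y, z), origin at the centre of its underside, with one slot in the middle of its top, 22 mm along its x and 7 mm along its y. Rack and interlock box may be on either side of the bench.
- interlock: Fixed grey interlock box 70 x 60 x 70 mm tall (x, y, z) on a dark foot plate, origin at the centre of its underside. Slot in the middle of its top: 24 mm along the box's x, 8 mm along its y, 34 mm deep, edges chamfered 1.5 mm. A small amber lamp 6 mm high stands near one corner of the top.
- slot_mouth (a point): Centre of the mouth of the interlock's slot, in the box's top face, axes as the box. With the blade fully home its lower end lies 30 mm below this point and the shoulder rests on the box's top.
- bay: Fixed run-in bay, open at the top, 290 mm wide, 200 deep, clear sides 85 mm high. Origin on the bench, in the plane of the shut gate's front face; x level into the bay, away from the robot, y along the gate towards its hinge. Gate: y = -0.09 (free stile) to +0.11 m (hinge), top at z = 0.150 m, 14 mm thick. Keeper post: y = -0.095 to -0.139 m, 152 mm high.
- gate_hinge (a point): Point on the gate's upright hinge axis, 137 mm above the bench, axes as the bay (it does not turn with the gate).
- gate_stile (a point): Front top corner of the gate's free stile, 200 mm from the hinge axis, 150 mm above the bench; turns with the gate.
- gate (a joint): Opening angle of the gate, rad: 0 shut, growing as the free stile comes out towards the robot (clockwise seen from above), to 1.2. A spring always pulls it shut: 0.18 N m when shut, 0.30 at 0.4 rad, some 2 N at the knob. Free edge 80 mm out = 0.41 rad.
- barrel (a joint): Tilt of the loose barrel, with the bolt in it, on its rear screw, rad: 0 sagged (nose end low), 0.10 level, 0.20 upper stop. It falls back by its weight. The screw's axis is square to the gate, at x = -0.016, y = +0.010, z = 0.137 m in the bay's frame while the gate is shut.
- bolt (a joint): How far the bolt is drawn along its barrel towards the hinge, in m: 0 to 0.055 (stop), sliding friction about 1 N. Its tip is out of the keeper, and the gate free, from about 0.033.
- knob: Black ball, 24 mm across, on an 8 mm stem up from the bolt; origin at the ball's centre: 55 mm above the bolt's axis, 85 mm from the barrel's screw when undrawn, about 184 mm above the bench when sagged, clear above gate and keeper. Lifted 7 mm the nose just clears the keeper's lip; lift 10 to 11 mm (stop at about 17), then pull along the gate at that height, 40 to 50 mm, towards the hinge.
- keeper: Fixed steel keeper on the post: an open-topped pocket 34 mm wide along the gate, with the bent-up lip on the gate side, a floor and a front cheek. The bolt should slide out over the lip touching it lightly or not at all. Its origin is the bay's origin.
- bolt_nose (a point): Underside of the bolt's down-turned nose: a 10 x 10 mm steel nose at the tip of the 12 mm bolt, reaching 18 mm below the bolt's axis. Undrawn it hangs behind the keeper's lip, about 10 mm lower than the lip's top.
- keeper_lip (a point): Middle of the top edge of the keeper's bent-up lip, 115 mm above the bench, 6 mm thick along the gate. It stops the nose from being pulled towards the hinge until lifted over. The keeper's front cheek (outer face 32 mm before the gate's face, top at 158 mm) stops the gate while the bolt is in it.
- motor_a: Bystander: small upright can motor, 24 mm wide, 31 mm tall plus shaft; origin under its centre.
- motor_b: Bystander: like motor_a.
- motor_c: Bystander: like motor_a.
- tape: Bystander: roll of clear tape, 90 mm across, 18 mm high, lying flat.
- carton: Bystander: closed carton 80 x 60 x 50 mm.
- jar: Bystander: white jar, 56 mm wide, 70 mm tall.
- driver: Bystander: screwdriver 180 mm long, lying flat.

How it is judged:
On the way, in this order (a step that is already met when the one before it is completed fails the run):
1. The service blade is fully home in the interlock's slot and let go of (z of key in the frame of slot_mouth below -0.026 m and horizontal distance between key and slot_mouth below 0.006 m and angle between key's own z axis and vertical below 0.12 rad and contact force between the fingers and key below 0.1 N), for 0.3 s.
2. The bolt is drawn out of the keeper (z of key in the frame of slot_mouth below -0.026 m and horizontal distance between key and slot_mouth below 0.006 m and angle between key's own z axis and vertical below 0.12 rad and value of joint bolt above 0.033 m), for 0.1 s.
At the end, for the whole second after the job is handed in: Blade home in the interlock (26 mm deep or more, within 6 mm of the slot centre, upright within 0.12 rad); gate still (under 0.05 rad/s) and open 0.28 to 0.55 rad (free edge about 55 to 105 mm out); bolt drawn over 20 mm; fingers holding the knob (over 0.5 N) (z of key in the frame of slot_mouth below -0.026 m and horizontal distance between key and slot_mouth below 0.006 m and angle between key's own z axis and vertical below 0.12 rad and value of joint gate between 0.28 and 0.55 rad and velocity of joint gate between -0.05 and 0.05 rad/s and value of joint bolt above 0.02 m and contact force between the fingers and knob above 0.5 N); the arm keeps its last pose, push and grip.
It fails at once if The keeper is wrenched: pressed on with more than 30 N by the bolt or anything else (contact force between keeper and anything else above 30 N).
It fails at once if A bystander on the bench is pushed more than 30 mm from its place (distance of any of motor_a, motor_b, motor_c, tape, carton, jar, driver from where it was at the start of the episode above 0.03 m).
It also fails if it takes over 64 s, if anything falls off the work surface, if the arm or the gripper's body presses on something with over 40 N, if the wrist force passes 120 N, or if a joint passes its speed limit or range.

## Working session

There is one attempt and no reset: what is moved stays moved. The work goes in short steps, Python scripts to look and compute and a tool call to move; the robot and the scene stay as the last step left them, time stands still between calls to the robot, and variables do not carry over. Pictures are saved under pics/ and viewed, about 8 in all and at most 12, crops included, and the job is handed in when it is done.

Besides the shell and the picture viewer there is one more tool, called after ">>>" as name(argument=value, ...) on one line, values as JSON. drive_tool: Moves the arm, as the interface text tells. Its arguments: {"type":"object","properties":{"linear":{"type":"array"},"twist":{"type":"array"},"claw":{"type":"number"}},"required":["linear","twist"]}

```bash
mkdir -p pics && python3 - <<'E'
from cell import *
import cv2
s=sense();print(s)
for n in("top","scene"):
    c=get_calibration(n);print(n,c)
    cv2.imwrite(f"pics/{n}0.png",cv2.resize(camera(n)[:,:,::-1],(800,600),interpolation=cv2.INTER_CUBIC))
c=get_calibration("wrist");print(c)
E
```

```text
{'time': 0.0, 'joints': array([-1.19659767e+00,  1.24525917e-01,  1.65167656e+00, -1.75487187e-05,
        1.36755397e+00, -8.26040552e-02]), 'qvel': array([ 6.85731593e-04,  7.64239436e-04, -3.19049477e-05,  1.48632982e-03,
        4.92937516e-04,  2.69382956e-04]), 'effort': array([-9.09988357e-04, -4.23620331e+01, -3.65448546e+01, -1.28644533e-04,
        7.12679263e-03, -5.40774998e-07]), 'position': array([ 0.28657977, -0.58313225,  0.40343766]), 'ee_rot': array([-2.66564741,  1.66008862,  0.00274203]), 'force': array([ 0.06328426, -0.45111581, -0.67608891]), 'moment': array([ 0.03394721, -0.01480952, -0.01541625]), 'finger_gap': 0.08506833210745363}
top {'K': array([[448.76855947,   0.        , 260.95586606],
       [  0.        , 448.76855947, 191.70250233],
       [  0.        ,   0.        ,   1.        ]]), 'eye': array([0.33418447, 0.00232017, 1.46175225]), 'attitude': array([-2.17975763,  2.13294251, -0.16516559])}
scene {'K': array([[415.29008393,   0.        , 252.16007234],
       [  0.        , 415.29008393, 196.24731872],
       [  0.        ,   0.        ,   1.        ]]), 'eye': array([1.21632941, 0.74445986, 0.95589528]), 'attitude': array([-0.96719449, -2.39455922,  1.16148487])}
{'K': array([[332.23262027,   0.        , 255.27435928],
       [  0.        , 332.23262027, 193.07876737],
       [  0.        ,   0.        ,   1.        ]]), 'eye': array([ 0.3577643 , -0.54777606,  0.37202325]), 'attitude': array([ 2.43322068, -1.51754201, -0.24019524])}
```

View pics/top0.png

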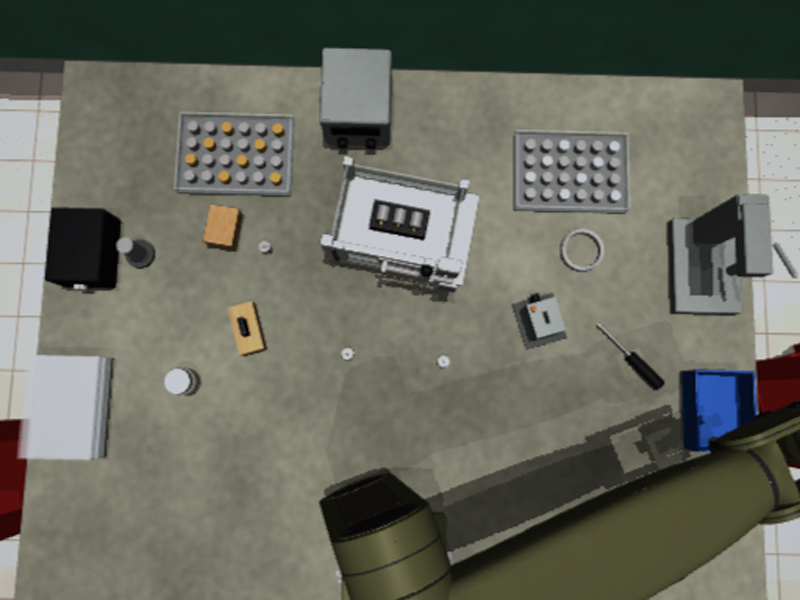

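View pics/scene0.png

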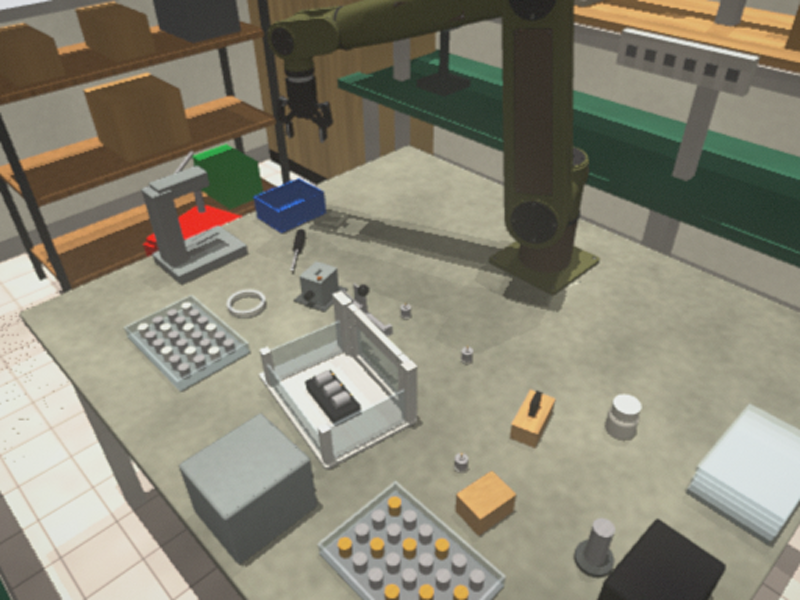

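Top view: rack at about (246,328) with the black grip at (243,326), interlock slot at (546,317), knob at (428,270), and the bay behind it, turned by about 10° (hinge on the left). The scene view agrees.

```bash
cat > h.py <<'E'
import numpy as np, cv2
from scipy.spatial.transform import Rotation as R
from cell import *
def ray(c,uv):
    d=np.linalg.solve(c["K"],[uv[0],uv[1],1.]); return c["eye"],R.from_rotvec(c["attitude"]).apply(d)
def onz(c,uv,z):
    e,d=ray(c,uv); return e+d*(z-e[2])/d[2]
def proj(c,p):
    q=R.from_rotvec(c["attitude"]).inv().apply(np.asarray(p)-c["eye"]); q=c["K"]@q; return q[:2]/q[2]
def cross(c1,u1,c2,u2):
    e1,d1=ray(c1,u1);e2,d2=ray(c2,u2)
    t=np.linalg.lstsq(np.c_[d1,-d2],e2-e1,rcond=None)[0]
    a,b=e1+t[0]*d1,e2+t[1]*d2; return (a+b)/2,np.linalg.norm(a-b)
def blobs(m,amin=8):
    n,l,s,c=cv2.connectedComponentsWithStats(m.astype(np.uint8)); return [(c[i].round(1),s[i]) for i in range(1,n) if s[i][4]>=amin],l
def rect(m):
    cs,_=cv2.findContours(m.astype(np.uint8),cv2.RETR_EXTERNAL,cv2.CHAIN_APPROX_NONE); return cv2.minAreaRect(max(cs,key=cv2.contourArea))
def delta(p,grasp=False,yaw=None):
    """tool-axis shift (mm) from the present TCP to p; jaw yaw turn in deg (mod 180)"""
    s=sense(); r=R.from_rotvec(s["ee_rot"]); m=r.as_matrix()
    t=s["position"]+(0.155*m[:,2] if grasp else 0)
    out=r.inv().apply(np.asarray(p)-t)*1000
    jx=np.degrees(np.arctan2(m[1,0],m[0,0])); tw=None
    if yaw is not None: tw=-((yaw-jx+90)%180-90)
    return out.round(1),tw,round(jx,1)
E
python3 - <<'E'
from h import *
c=get_calibration("top"); im=camera("top"); cv2.imwrite("pics/topraw.png",im[:,:,::-1])
cs=get_calibration("scene"); ims=camera("scene"); cv2.imwrite("pics/sceneraw.png",ims[:,:,::-1])
f=512/800
hsv=cv2.cvtColor(im,cv2.COLOR_RGB2HSV)
# rack
sub=np.zeros(im.shape[:2],bool); sub[185:235,138:178]=1
o=sub&(hsv[:,:,0]>8)&(hsv[:,:,0]<25)&(hsv[:,:,1]>110)
k=cv2.morphologyEx(o.astype(np.uint8),cv2.MORPH_CLOSE,np.ones((15,15)))
r=rect(k);b=cv2.boxPoints(r);print("rack",r,[onz(c,p,.04).round(3) for p in b])
d=sub&(im.max(2)<60);print("grip",blobs(d)[0],rect(d))
for bb in blobs(d)[0]: print(onz(c,bb[0],.078).round(3))
sub[:]=0; sub[180:230,325:370]=1
print("ilk dark",[ (x,list(st),onz(c,x,.07).round(3)) for x,st in blobs(sub&(im.max(2)<50),4)[0]])
sub[:]=0; sub[160:190,235:310]=1
print("knob",[ (x,list(st),onz(c,x,.184).round(3)) for x,st in blobs(sub&(im.max(2)<50),4)[0]])
a=cv2.resize(im[95:195,195:315,::-1],None,fx=5,fy=5,interpolation=cv2.INTER_CUBIC)
cv2.imwrite("pics/bay.png",a)
E
```

```text
rack ((157.94815063476562, 210.18052673339844), (31.112762451171875, 16.554824829101562), 75.0685806274414) [array([0.506, 0.349, 0.04 ]), array([0.521, 0.299, 0.04 ]), array([0.426, 0.269, 0.04 ]), array([0.411, 0.318, 0.04 ])]
grip [(array([155.7, 208.9]), array([152, 204,   8,  11,  52], dtype=int32))] ((155.72640991210938, 208.79246520996094), (11.263565063476562, 4.53289794921875), 74.05460357666016)
[0.466 0.308 0.078]
ilk dark [(array([341.4, 190.7]), [np.int32(338), np.int32(188), np.int32(8), np.int32(6), np.int32(29)], array([ 0.537, -0.269,  0.07 ])), (array([337.3, 206.9]), [np.int32(333), np.int32(196), np.int32(10), np.int32(22), np.int32(106)], array([ 0.486, -0.256,  0.07 ])), (array([349.2, 203.1]), [np.int32(348), np.int32(200), np.int32(3), np.int32(7), np.int32(8)], array([ 0.498, -0.293,  0.07 ]))]
knob [(array([238.5, 172.2]), [np.int32(235), np.int32(171), np.int32(9), np.int32(4), np.int32(13)], array([0.568, 0.051, 0.184])), (array([271.4, 174.7]), [np.int32(265), np.int32(170), np.int32(12), np.int32(11), np.int32(70)], array([ 0.563, -0.044,  0.184])), (array([284.8, 174.9]), [np.int32(279), np.int32(173), np.int32(13), np.int32(5), np.int32(30)], array([ 0.563, -0.083,  0.184])), (array([253.6, 176.2]), [np.int32(245), np.int32(174), np.int32(19), np.int32(5), np.int32(30)], array([0.557, 0.008, 0.184])), (array([273.4, 184.8]), [np.int32(248), np.int32(181), np.int32(43), np.int32(9), np.int32(113)], array([ 0.533, -0.05 ,  0.184]))]
```

View pics/bay.png

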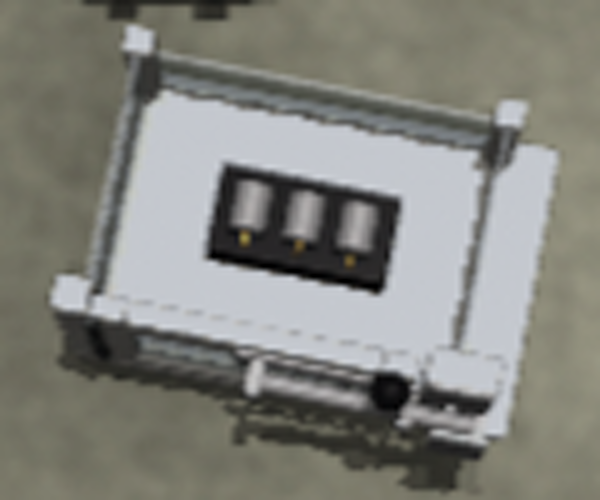

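```bash
python3 - <<'E'
from h import *
s=sense(); r=R.from_rotvec(s["ee_rot"]); c=get_calibration("wrist")
print("cam in tool mm",(r.inv().apply(c["eye"]-s["position"])*1000).round(1)); print("tool",r.as_matrix().round(3)); print("cam",R.from_rotvec(c["attitude"]).as_matrix().round(3))
print(delta([.44,-.27,.40],yaw=118),delta([.466,.308,.40],yaw=107.5))
E
```

```text
cam in tool mm [ -0.3 -79.5  31.5]
tool [[ 0.441 -0.897 -0.   ]
 [-0.897 -0.441  0.001]
 [-0.001 -0.    -1.   ]]
cam [[ 0.44  -0.855 -0.276]
 [-0.898 -0.419 -0.135]
 [-0.001  0.307 -0.952]]
(array([-213.5, -275.8,    4.2]), np.float64(-1.8296212661590516), np.float64(-63.8)) (array([-720.7, -554.1,    4.9]), np.float64(8.670378733840948), np.float64(-63.8))
```

>>> drive_tool(linear=[[-24,-45,0],[-24,-45,0],[-24,-45,0],[-24,-45,0],[-24,-45,0],[-24,-45,0],[-23,-47,0],[0,0,0],[0,0,0]], twist=[0,0,0,0,0,0,0,0,0])

```text
time: 1.32
position: [0.4974, -0.2937, 0.4045]
ee_rot: [2.667, -1.66, -0.001]
force: [-0.3, 0.1, -0.7]
finger_gap: 0.0855
```

```bash
python3 - <<'E'
from h import *
c=get_calibration("wrist"); im=camera("wrist"); cv2.imwrite("pics/w1raw.png",im[:,:,::-1]); cv2.imwrite("pics/w1.png",cv2.resize(im[:,:,::-1],(800,600)))
np.save("w1.npy",np.r_[c["K"].ravel(),c["eye"],c["attitude"]])
u=proj(c,[.498,-.293,.07]);print("expected slot",u, sense()["position"])
E
```

```text
expected slot [255.08295862 173.42571962] [ 0.49708371 -0.29426118  0.40458353]
```

View pics/w1.png

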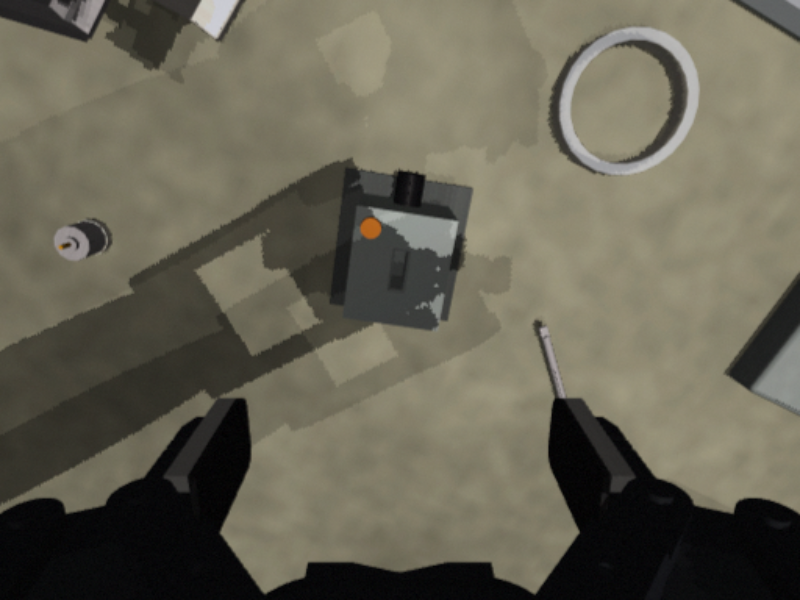

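Interlock top face is about (357,205)-(458,221)-(441,329)-(343,316), with the slot centred near (398,269) and the amber lamp at (371,229). Now to measure it exactly.

```bash
python3 - <<'E'
from h import *
v=np.load("w1.npy"); c=dict(K=v[:9].reshape(3,3),eye=v[9:12],attitude=v[12:])
im=cv2.imread("pics/w1raw.png"); g=im.max(2)
print(g[156:190,244:268])
q=np.array([[357,205],[458,221],[441,329],[343,316]])*.64
w=np.array([onz(c,p,.07) for p in q]);print(w.round(4),w.mean(0))
e=lambda a,b:(np.linalg.norm(w[b]-w[a]),np.degrees(np.arctan2(*(w[b]-w[a])[1::-1])))
print(e(0,1),e(3,2),e(3,0),e(2,1))
E
```

```text
[[ 66  64  65  64  64  64  65  65  64  64  66  63  65  66  64  64  66  96
  149 149 148 148 149 148]
 [ 65  65  65  64  63  63  63  63  65  65  65  66  63  64  64  66  69  92
  127 149 147 148 148 148]
 [ 65  65  63  63  62  64  66  63  61  60  60  64  64  64  63  65  63  63
   79 120 125 142 149 136]
 [ 64  65  64  64  63  65  62  59  53  56  57  58  59  59  62  60  62  61
   64  64  77 110 117 100]
 [ 64  62  66  64  64  64  63  56  55  61  58  61  58  57  58  57  53  57
   59  63  65  63  65  64]
 [ 66  64  62  66  64  64  63  56  57  65  65  64  64  63  60  55  42  46
   53  64  63  63  65  65]
 [ 64  62  62  65  65  63  64  54  58  65  65  64  63  64  62  51  36  48
   56  63  65  64  64  64]
 [ 66  64  65  63  65  63  62  53  55  63  64  65  64  62  60  48  35  51
   57  65  65  64  65  65]
 [ 66  65  65  66  65  63  60  52  57  63  63  64  64  63  59  39  37  53
   59  64  64  64  65  65]
 [ 66  64  64  65  65  65  57  54  62  63  63  65  65  63  59  38  40  54
   59  64  65  65  64  64]
 [ 65  63  63  64  64  61  59  55  61  64  64  61  61  64  58  36  42  53
   63  62  66  6
[... 2044 characters left out ...]
  62  64  62  62  63  60  59  59  59  57  56  58  63  64  62
   65  63  63  65  62  62]
 [ 63  64  63  63  65  65  64  62  65  64  63  63  62  63  62  61  63  62
   64  64  64  65  65  64]
 [ 64  63  64  64  64  61  64  63  64  63  64  64  62  62  63  62  61  64
   64  62  64  63  62  61]]
[[ 0.5228 -0.2541  0.07  ]
 [ 0.5403 -0.3109  0.07  ]
 [ 0.4761 -0.3332  0.07  ]
 [ 0.4571 -0.2748  0.07  ]] [ 0.49906425 -0.29324619  0.07      ]
(np.float64(0.059474995891696004), np.float64(-72.84983613536345)) (np.float64(0.06146441779139244), np.float64(-71.94393063987772)) (np.float64(0.0688669969858013), np.float64(17.468784388601954)) (np.float64(0.06793532468391607), np.float64(19.14492876478899))
```

```bash
python3 - <<'E'
from h import *
v=np.load("w1.npy"); c=dict(K=v[:9].reshape(3,3),eye=v[9:12],attitude=v[12:])
g=cv2.GaussianBlur(cv2.imread("pics/w1raw.png").max(2),(3,3),0); m=np.zeros(g.shape,bool); m[154:190,242:268]=1
m&=g<61
bl,l=blobs(m,100);i=l[175,255]; m=cv2.morphologyEx((l==i).astype(np.uint8),cv2.MORPH_CLOSE,np.ones((9,9)))
r=rect(m);b=cv2.boxPoints(r)+0; w=np.array([onz(c,p,.07) for p in b]);print(r,w.round(4),w.mean(0).round(4))
for i in range(4):
    d=w[(i+1)%4]-w[i];print(np.linalg.norm(d).round(4),np.degrees(np.arctan2(d[1],d[0])).round(1))
print(delta([.466,.308,.404],yaw=107.5))
E
```

```text
((254.65892028808594, 172.71676635742188), (12.620747566223145, 28.738807678222656), 8.746162414550781) [[ 0.4832 -0.2909  0.07  ]
 [ 0.5098 -0.2826  0.07  ]
 [ 0.5133 -0.2938  0.07  ]
 [ 0.4868 -0.3024  0.07  ]] [ 0.4983 -0.2924  0.07  ]
0.0278 17.3
0.0117 -72.8
0.0278 -162.1
0.012 107.0
(array([-5.544e+02, -2.374e+02,  5.000e-01]), np.float64(8.634106577892283), np.float64(-63.9))
```

Slot at (0.4985, −0.2924), yaw 17.5°; size incl. chamfer 27.8×11.8 vs 27×11 expected: good. Next, over the rack.

>>> drive_tool(linear=[[-50.4,-21.6,0],[-50.4,-21.6,0],[-50.4,-21.6,0],[-50.4,-21.6,0],[-50.4,-21.6,0],[-50.4,-21.6,0],[-50.4,-21.6,0],[-50.4,-21.6,0],[-50.4,-21.6,0],[-50.4,-21.6,0],[-50.4,-21.6,0],[0,0,0],[0,0,0]], twist=[0,0,0,0,0,0,0,0,0,0,0,8.6,0])

```text
time: 3.0
position: [0.4668, 0.3081, 0.4045]
ee_rot: [2.535, -1.855, 0.0]
force: [0.3, 0.8, -0.5]
finger_gap: 0.0851
```

```bash
python3 - <<'E'
from h import *
c=get_calibration("wrist"); im=camera("wrist"); cv2.imwrite("pics/w2raw.png",im[:,:,::-1]); cv2.imwrite("pics/w2.png",cv2.resize(im[:,:,::-1],(800,600)))
np.save("w2.npy",np.r_[c["K"].ravel(),c["eye"],c["attitude"]])
hsv=cv2.cvtColor(im,cv2.COLOR_RGB2HSV)
m=(hsv[:,:,0]>8)&(hsv[:,:,0]<25)&(hsv[:,:,1]>100); m[270:]=0
bl,l=blobs(m,300); print([(x,list(map(int,s))) for x,s in bl])
u=proj(c,[.466,.308,.06]);print("exp",u,sense()["position"],delta([.466,.308,.3],yaw=107.5))
E
```

```text
[(array([250.7, 160.6]), [226, 113, 51, 99, 4354])]
exp [255.33414654 172.53059646] [0.46679314 0.30774887 0.4045369 ] (array([ -0.5,   0.6, 104.5]), np.float64(0.12033690725013457), np.float64(-72.4))
```

View pics/w2.png

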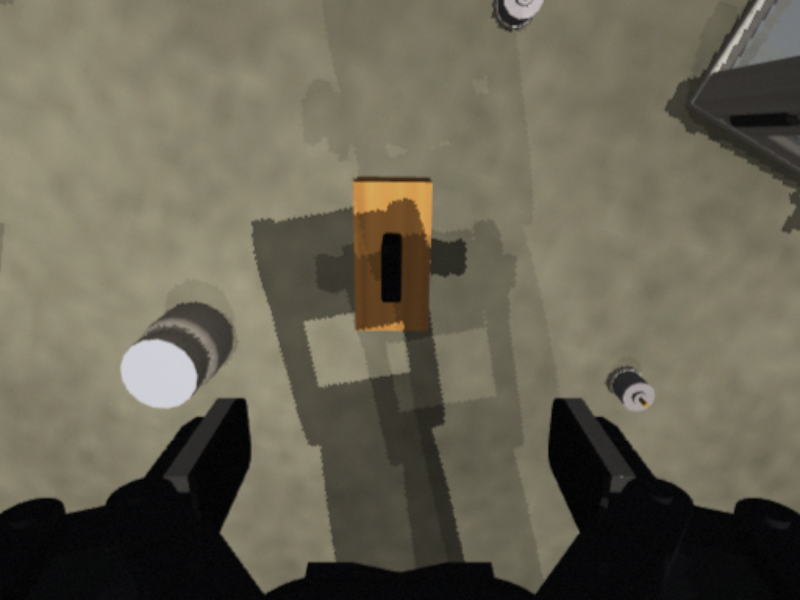

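The rack is upright in view, with the black grip spanning (381–401, 234–303). The nearest bystanders are the jar at (160,372) and a motor at (635,393), both well away from the fingers.

```bash
python3 - <<'E'
from h import *
v=np.load("w2.npy"); c=dict(K=v[:9].reshape(3,3),eye=v[9:12],attitude=v[12:])
im=cv2.imread("pics/w2raw.png"); m=np.zeros(im.shape[:2],bool); m[140:205,238:262]=1
m&=im.max(2)<35
def show(n,m,z):
    r=rect(m);b=cv2.boxPoints(r);w=np.array([onz(c,p,z) for p in b]);print(n,r,w.mean(0).round(4))
    for i in range(2):
        d=w[i+1]-w[i];print(np.linalg.norm(d).round(4),np.degrees(np.arctan2(d[1],d[0])).round(1))
show("grip",m,.078)
hsv=cv2.cvtColor(im,cv2.COLOR_BGR2HSV); o=(hsv[:,:,0]>5)&(hsv[:,:,0]<25)&(hsv[:,:,1]>100)&(im.max(2)>90); o[:117]=0;o[212:]=0
o=cv2.morphologyEx(o.astype(np.uint8),cv2.MORPH_CLOSE,np.ones((25,25))); show("rack",o,.04)
E
```

```text
grip ((250.0, 171.0), (42.0, 12.0), 90.0) [0.4699 0.3144 0.078 ]
0.0107 -72.5
0.0395 -162.4
rack ((251.0, 164.0), (94.0, 50.0), 90.0) [0.4663 0.3127 0.04  ]
0.049 -72.5
0.0986 -161.4
```

>>> drive_tool(linear=[[-5.1,-2.4,30],[0,0,45],[0,0,45],[0,0,40],[0,0,25],[0,0,0],[0,0,0]], twist=[0,0,0,0,0,0,0], claw=90)

```text
time: 3.92
position: [0.4679, 0.3139, 0.2211]
ee_rot: [-2.533, 1.856, -0.001]
force: [-0.0, 0.9, 0.3]
finger_gap: 0.0551
```

>>> drive_tool(linear=[[0,0,0],[0,0,0],[0,0,0],[0,0,0],[0,0,0],[0,0,0]], twist=[0,0,0,0,0,0], claw=255)

```text
time: 4.68
position: [0.4674, 0.3146, 0.2209]
ee_rot: [-2.534, 1.855, -0.001]
force: [-0.2, -0.7, 6.0]
finger_gap: 0.011
```

>>> drive_tool(linear=[[0,0,-15],[0,0,-35],[0,0,-45],[0,0,-45],[0,0,0],[0,0,0]], twist=[0,0,0,0,0,0])

```text
time: 5.42
position: [0.4666, 0.3141, 0.3593]
ee_rot: [2.534, -1.855, -0.001]
force: [0.3, -0.3, -0.8]
finger_gap: 0.0113
```

```bash
python3 - <<'E'
from h import *
s=sense();print(s["position"],s["finger_gap"],s["force"]);print(delta([.4985,-.2924,.355],yaw=107.5))
E
```

```text
[0.46656198 0.31413402 0.35934145] 0.011291416840944651 [ 0.32199495 -0.28751631 -0.79500587]
(array([587.9, 152.7,   4.5]), np.float64(0.07947599868089128), np.float64(-72.4))
```

>>> drive_tool(linear=[[30,8,0],[50,13,0],[53,13.7,0],[53,13.7,0],[53,13.7,0],[53,13.7,0],[53,13.7,0],[53,13.7,0],[53,13.7,0],[53,13.7,0],[50,13,0],[34,9,0],[0,0,40],[0,0,20],[0,0,0],[0,0,0]], twist=[0,0,0,0,0,0,0,0,0,0,0,0,0,0,0,0])

```text
time: 7.42
position: [0.4993, -0.292, 0.3004]
ee_rot: [-2.535, 1.855, -0.001]
force: [-0.3, -1.0, -0.6]
finger_gap: 0.0111
```

```bash
python3 - <<'E'
from h import *
s=sense();c=get_calibration("wrist"); im=camera("wrist"); cv2.imwrite("pics/w3raw.png",im[:,:,::-1])
np.save("w3.npy",np.r_[c["K"].ravel(),c["eye"],c["attitude"]])
print(s["position"],s["force"],delta([.4985,-.2924,.255],yaw=107.5))
print(proj(c,[.4985,-.2924,.07]))
cv2.imwrite("pics/w3.png",cv2.resize(im[100:330,130:380,::-1],None,fx=2.5,fy=2.5,interpolation=cv2.INTER_CUBIC))
E
```

```text
[ 0.49934542 -0.29201592  0.30040736] [-0.28311105 -0.9545971  -0.60321973] (array([-0.2,  1.1, 46.1]), np.float64(0.11727280003600526), np.float64(-72.4))
[255.82477015 217.16026448]
```

View pics/w3.png

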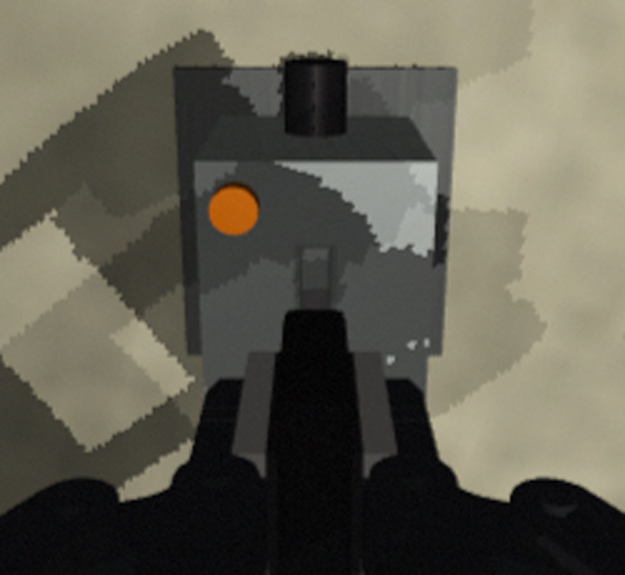

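```bash
python3 - <<'E'
from h import *
v=np.load("w3.npy"); c=dict(K=v[:9].reshape(3,3),eye=v[9:12],attitude=v[12:])
a=np.array([np.cos(np.radians(17.5)),np.sin(np.radians(17.5)),0]); b=np.array([-a[1],a[0],0]); o=np.array([.4985,-.2924,0])
for n,u,z in(("slot far edge",(130+316/2.5,100+246/2.5),.07),("grip far end low",(130+316/2.5,100+311/2.5),.1195)):
    p=onz(c,u,z)-o; print(n,p@a*1000,p@b*1000)
p=sense()["position"]-o;print(p@a*1000,p@b*1000)
g=cv2.imread("pics/w3raw.png").max(2); print(g[192:228,256]); print(g[210,240:274]); print(g[228,236:276])
E
```

```text
slot far edge 12.757701017544319 -0.3495020231492507
grip far end low 16.20943733300041 -0.11966595456471132
1.045894803568355 -0.07212721907240507
[63 62 62 61 63 61 59 69 77 77 79 69 62 63 62 60 61 61 60 61 58 61 60 53
 46 49 49 50 49 49 49 40 14  9  7  6]
[77 76 78 82 81 81 78 72 54 51 47 60 62 59 60 59 60 61 60 61 59 50 49 54
 54 61 62 79 78 78 77 77 79 77]
[77 76 79 77 79 77 71 43  6  5  7  7 10  8  9  7  5  8  7  6  6  8  9  6
  6  7 10  7  5  9  8 16 49 77 79 78 78 77 78 78]
```

>>> drive_tool(linear=[[0,-1.5,0],[0,0,10],[0,0,8],[0,0,7],[0,0,7],[0,0,6],[0,0,0],[0,0,0]], twist=[0,0,0,0,0,0,0,0])

```text
time: 8.48
position: [0.5005, -0.292, 0.2619]
ee_rot: [-2.535, 1.856, -0.001]
force: [-0.1, -0.4, 0.4]
finger_gap: 0.011
```

>>> drive_tool(linear=[[0,0,4],[0,0,4],[0,0,2],[0,0,1.5],[0,0,0],[0,0,0]], twist=[0,0,0,0,0,0])

```text
time: 9.22
position: [0.5006, -0.292, 0.2509]
ee_rot: [2.535, -1.856, 0.001]
force: [-2.2, 0.7, 5.0]
finger_gap: 0.0109
```

>>> drive_tool(linear=[[0,0,0],[0,0,0],[0,0,0],[0,0,0],[0,0,0],[0,0,0]], twist=[0,0,0,0,0,0], claw=130)

```text
time: 9.98
position: [0.5004, -0.2919, 0.2502]
ee_rot: [-2.535, 1.856, -0.0]
force: [0.5, -0.3, -0.8]
finger_gap: 0.0415
```

>>> drive_tool(linear=[[0,0,-20],[0,0,-40],[0,0,-50],[0,0,-45],[0,0,0],[0,0,0]], twist=[0,0,0,0,0,0])

```text
time: 10.72
position: [0.5003, -0.2917, 0.4059]
ee_rot: [-2.535, 1.856, -0.001]
force: [0.3, -0.1, -0.7]
finger_gap: 0.0422
```

```bash
python3 - <<'E'
from h import *
c=get_calibration("wrist"); im=camera("wrist"); g=im.max(2)
m=np.zeros(g.shape,bool); m[140:215,225:285]=1; m&=g<30
for x,s in blobs(m,60)[0]:
    print(x,list(map(int,s)),onz(c,x,.108))
l=blobs(m,60)[1]; w=[onz(c,p,.108) for p in cv2.boxPoints(rect(m))]
print(np.mean(w,0),[np.linalg.norm(w[i+1]-w[i]).round(4) for i in range(2)])
print(delta([.54,-.04,.42],yaw=107.5))
cv2.imwrite("pics/w4.png",im[:,:,::-1])
E
```

```text
[255.5 182.2] [249, 158, 14, 49, 665] [ 0.50326247 -0.29083411  0.108     ]
[ 0.502971   -0.29092614  0.108     ] [np.float64(0.0106), np.float64(0.0416)]
(array([-227.9, -114. ,  -15.4]), np.float64(0.07358552875342639), np.float64(-72.4))
```

>>> drive_tool(linear=[[-45,-22,-10],[-46,-23,-15],[-46,-23,-15],[-46,-23,-10],[-45,-23,0],[0,0,0],[0,0,0]], twist=[0,0,0,0,0,0,0])

```text
time: 11.65
position: [0.5401, -0.0402, 0.4536]
ee_rot: [2.534, -1.855, -0.004]
force: [-0.1, 0.5, -0.3]
finger_gap: 0.0419
```

```bash
python3 - <<'E'
from h import *
c=get_calibration("wrist"); im=camera("wrist"); print(sense()["position"])
np.save("w5.npy",np.r_[c["K"].ravel(),c["eye"],c["attitude"]])
cv2.imwrite("pics/w5raw.png",im[:,:,::-1]); cv2.imwrite("pics/w5.png",cv2.resize(im[:,:,::-1],(800,600),interpolation=cv2.INTER_CUBIC))
print("knob exp",proj(c,[.563,-.044,.184])*1.5625)
E
```

```text
[ 0.54015679 -0.04078825  0.45390507]
knob exp [422.31940224 263.71622081]
```

View pics/w5.png

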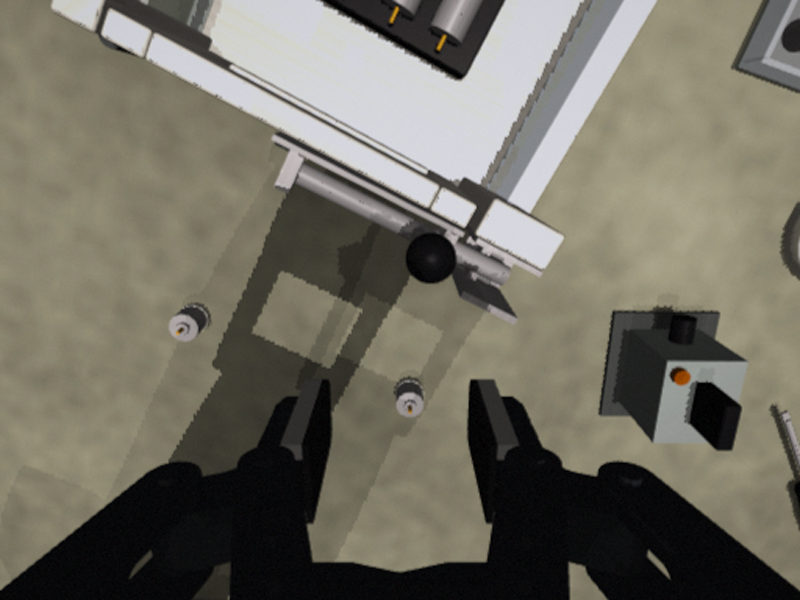

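```bash
python3 - <<'E'
from h import *
v=np.load("w5.npy"); c=dict(K=v[:9].reshape(3,3),eye=v[9:12],attitude=v[12:])
f=.64
P=lambda x,y,z:onz(c,(x*f,y*f),z)
a,b=P(148,55,.15),P(470,228,.15); print(a.round(4),b.round(4),np.linalg.norm(a-b),np.degrees(np.arctan2(*(a-b)[1::-1])))
for p in((565,237),(548,272),(483,229),(500,196)): print("post",P(*p,.152).round(4))
im=cv2.imread("pics/w5raw.png"); m=np.zeros(im.shape[:2],bool); m[145:185,255:297]=1; m&=im.max(2)<28
bl,l=blobs(m,100);print([(x,list(map(int,s))) for x,s in bl]);
m=l==l[int(258*f),int(431*f)]
cs,_=cv2.findContours(m.astype(np.uint8),0,cv2.CHAIN_APPROX_NONE); (ux,uy),r=cv2.minEnclosingCircle(cs[0]);print(ux,uy,r)
print("knob",onz(c,(ux,uy),.184).round(4),"diam",2*r/c["K"][0,0]*(c["eye"][2]-.184)/.952)
ct=get_calibration("top"); print(cross(c,(ux,uy),ct,(271.4,174.7)))
im=cv2.imread("pics/sceneraw.png"); cs=get_calibration("scene"); e=proj(cs,[.563,-.044,.184]).round().astype(int);print(e)
m=np.zeros(im.shape[:2],bool); m[e[1]-12:e[1]+12,e[0]-12:e[0]+12]=1; m&=im.max(2)<45
for x,s in blobs(m,15)[0]: print("scene",x,list(map(int,s)),cross(c,(ux,uy),cs,x))
E
```

```text
[0.6132 0.1089 0.15  ] [ 0.5814 -0.0659  0.15  ] 0.1776625779285084 79.67958615632779
post [ 0.5922 -0.1147  0.152 ]
post [ 0.5719 -0.1135  0.152 ]
post [ 0.5832 -0.0722  0.152 ]
post [ 0.6018 -0.0746  0.152 ]
[(array([275.1, 164.7]), [260, 149, 32, 32, 759])]
255.5 191.5 319.30010986328125
knob [ 0.543  -0.0389  0.184 ] diam 0.48026598841360896
(array([ 0.55516776, -0.03876568,  0.22259509]), np.float64(0.007215227218370879))
[233 185]
```

```bash
python3 - <<'E'
from h import *
v=np.load("w5.npy"); c=dict(K=v[:9].reshape(3,3),eye=v[9:12],attitude=v[12:])
u=(275.3,164.6); ct=get_calibration("top"); k=onz(c,u,.184)
print("knob",k.round(4),"diam",32/c["K"][0,0]*(c["eye"][2]-.184)/.95)
print(cross(c,u,ct,(271,175)))
im=cv2.imread("pics/sceneraw.png"); cs=get_calibration("scene"); e=proj(cs,k).round().astype(int);print(e)
m=np.zeros(im.shape[:2],bool); m[e[1]-14:e[1]+14,e[0]-14:e[0]+14]=1; m&=im.max(2)<60
for x,s in blobs(m,8)[0]: print("scene",x,list(map(int,s)),cross(c,u,cs,x))
yaw=np.radians(-10.3); X=np.array([np.cos(yaw),np.sin(yaw)]);Y=np.array([-X[1],X[0]])
st=np.array([.5814,-.0659]); O=st+0.09*Y; print("bay origin",O, "knob in bay",(k[:2]-O)@X,(k[:2]-O)@Y)
print(delta(k,True,yaw=-10.3),delta(k,True,yaw=79.7),sense()["joints"])
E
```

```text
knob [ 0.5671 -0.0465  0.184 ] diam 0.024116600519108144
(array([ 0.56426044, -0.04545744,  0.17290132]), np.float64(0.005089146074339975))
[232 186]
scene [231.4 186.1] [229, 184, 6, 5, 13] (array([ 0.5674167 , -0.04724991,  0.18207949]), np.float64(0.0017269781617358759))
bay origin [0.5974922  0.02264965] knob in bay -0.01754460673213916 -0.07348656025158641
(array([ 13.8, -24.5, 114.8]), np.float64(-62.16806176442384), np.float64(-72.5)) (array([ 13.8, -24.5, 114.8]), np.float64(27.83193823557616), np.float64(-72.5)) [-1.74405338e-01 -1.42928943e-01  1.83288283e+00 -3.95650382e-04
  1.45390024e+00  1.09044677e+00]
```

>>> drive_tool(linear=[[6.9,-12.2,10],[6.9,-12.3,10],[0,0,10],[0,0,10],[0,0,10],[0,0,0],[0,0,0],[0,0,0],[0,0,0],[0,0,0]], twist=[0,0,-10.4,-10.4,-10.4,-10.4,-10.4,-10.2,0,0])

```text
time: 12.95
position: [0.5681, -0.0463, 0.4045]
ee_rot: [-3.129, 0.285, 0.001]
force: [-0.1, 0.1, 0.8]
finger_gap: 0.0421
```

```bash
python3 - <<'E'
from h import *
ct=get_calibration("top")
q=lambda x,y,z:onz(ct,(195+x/5,95+y/5),z)
d=q(510,113,.15)-q(138,40,.15);print("rear caps yaw",np.degrees(np.arctan2(-d[0],-d[1])), np.linalg.norm(d))
d=q(440,365,.0)-q(100,300,.0);print(np.degrees(np.arctan2(-d[0],-d[1])))
c=get_calibration("wrist"); im=camera("wrist"); k=np.array([.5671,-.0468,.184]); e=proj(c,k); print(sense()["position"],e)
cv2.imwrite("pics/w6raw.png",im[:,:,::-1])
e=e.round().astype(int); m=np.zeros(im.shape[:2],bool); m[e[1]-35:e[1]+35,e[0]-40:e[0]+40]=1; m&=im.max(2)<28
for x,s in blobs(m,100)[0]: 
    u=(s[0]+s[2]/2-.5,s[1]+s[3]/2-.5); print(x,list(map(int,s)),onz(c,u,.184))
print(delta(k,True,yaw=-10.3))
cv2.imwrite("pics/w6.png",cv2.resize(im[:,:,::-1],(800,600)))
E
```

```text
rear caps yaw 10.015820543471882 0.22966995372162122
9.655787759000862
[ 0.56805778 -0.04620245  0.40471325] [253.49765766 222.41261933]
[252.7 221.6] [234, 203, 39, 38, 1144] [ 0.56691061 -0.04614756  0.184     ]
(array([-0.7,  0.8, 65.7]), np.float64(-0.06410842758091917), np.float64(-10.4))
```

View pics/w6.png

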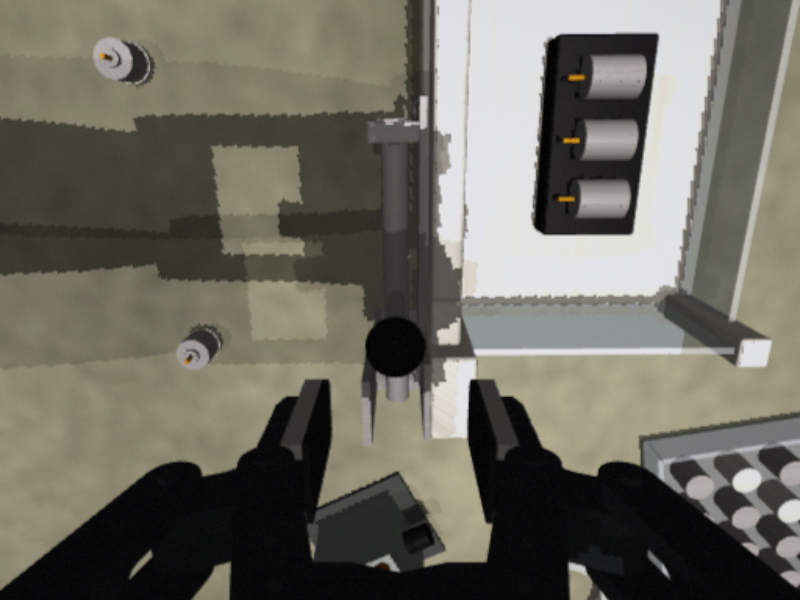

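Wrist picture: the knob is at (395,347), between the fingers (centre about 400). Bolt and gate run vertically in the image, so the tool axes match the bay axes. Descend and close.

>>> drive_tool(linear=[[-0.8,0.5,15],[0,0,20],[0,0,17],[0,0,10],[0,0,0],[0,0,0]], twist=[0,0,0,0,0,0])

```text
time: 13.75
position: [0.5672, -0.0462, 0.3438]
ee_rot: [3.129, -0.28, 0.002]
force: [0.6, -0.2, -0.5]
finger_gap: 0.0421
```

>>> drive_tool(linear=[[0,0,0],[0,0,0],[0,0,0],[0,0,0]], twist=[0,0,0,0], claw=255)

```text
time: 14.25
position: [0.567, -0.0463, 0.3444]
ee_rot: [3.129, -0.28, 0.001]
force: [-3.9, 0.2, 5.9]
finger_gap: 0.0204
```

>>> drive_tool(linear=[[0,0,0],[0,0,0],[0,0,0]], twist=[0,0,0])

```text
time: 14.62
position: [0.567, -0.0463, 0.3445]
ee_rot: [3.129, -0.28, 0.001]
force: [-3.7, -0.3, 5.7]
finger_gap: 0.0206
```

```bash
python3 - <<'E'
from h import *
im=camera("wrist"); s=sense(); print(s["force"],s["moment"],s["finger_gap"])
cv2.imwrite("pics/w7.png",cv2.resize(im[150:340,170:350,::-1],None,fx=3,fy=3,interpolation=cv2.INTER_CUBIC))
E
```

```text
[-3.68246815 -0.36204861  5.72372335] [0.01524966 0.73601744 0.015186  ] 0.02100952989790208
```

View pics/w7.png

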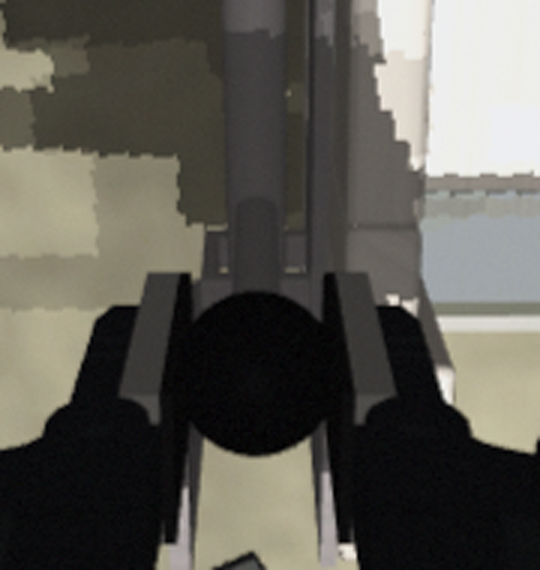

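>>> drive_tool(linear=[[0,-0.5,-1],[0,-0.5,-1],[0,-1,-2],[0,-1,-2],[0,0,0],[0,0,0]], twist=[0,0,0,0,0,0])

```text
time: 15.42
position: [0.5673, -0.043, 0.3487]
ee_rot: [-3.128, 0.28, 0.002]
force: [-1.9, 1.1, -3.5]
finger_gap: 0.0203
```

>>> drive_tool(linear=[[0,-1,-2],[0,-1,-2],[0,-1,-2],[0,-0.5,-1],[0,0,0],[0,0,0]], twist=[0,0,0,0,0,0])

```text
time: 16.18
position: [0.568, -0.0399, 0.3562]
ee_rot: [-3.129, 0.28, 0.001]
force: [-1.4, 1.4, -4.9]
finger_gap: 0.0208
```

```bash
python3 - <<'E'
from h import *
for n in("scene",):
    im=camera(n); cv2.imwrite("pics/s2raw.png",im[:,:,::-1]); cs=get_calibration(n)
    e=proj(cs,[.567,-.04,.17]).astype(int); cv2.imwrite("pics/s2.png",cv2.resize(im[e[1]-50:e[1]+50,e[0]-60:e[0]+60,::-1],None,fx=6,fy=6,interpolation=cv2.INTER_CUBIC))
s=sense();print(s["force"],s["moment"],s["finger_gap"])
E
```

```text
[-1.83914304  0.80130505 -4.74151869] [ 0.05622681  0.47228112 -0.13489551] 0.02072750915995927
```

View pics/s2.png

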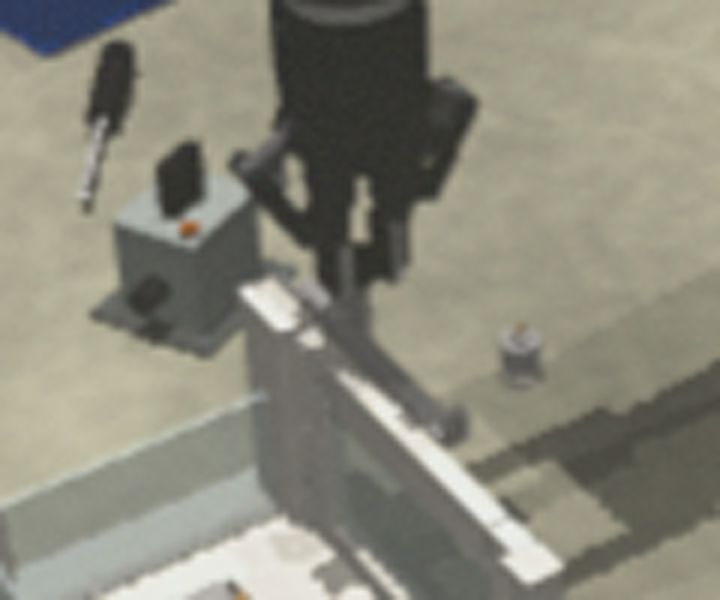

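The bolt now looks level above the gate and the blade is standing in the interlock box. The steady 5 N is the barrel's weight. I'll start drawing it, slowly.

>>> drive_tool(linear=[[0,-1.5,0],[0,-2,0],[0,-2.5,0],[0,-3,0],[0,-3,0],[0,0,0]], twist=[0,0,0,0,0,0])

```text
time: 16.98
position: [0.5702, -0.0277, 0.356]
ee_rot: [-3.129, 0.28, 0.0]
force: [-2.6, 1.0, -5.6]
finger_gap: 0.0206
```

>>> drive_tool(linear=[[0,-3,0],[0,-4,0],[0,-4,0],[0,-4,0],[0,-4,0],[0,-3,0],[0,0,0]], twist=[0,0,0,0,0,0,0])

```text
time: 17.85
position: [0.574, -0.006, 0.3558]
ee_rot: [-3.129, 0.28, 0.001]
force: [-2.5, 0.1, -7.5]
finger_gap: 0.0207
```

>>> drive_tool(linear=[[0,-3,0],[0,-3,0],[0,-3,0],[0,-2,0],[0,0,0],[0,0,0]], twist=[0,0,0,0,0,0])

```text
time: 18.6
position: [0.5759, 0.0048, 0.3559]
ee_rot: [-3.129, 0.278, 0.002]
force: [-5.7, -0.2, -6.4]
finger_gap: 0.0205
```

```bash
python3 - <<'E'
from h import *
s=sense();print(s["position"],s["force"],s["moment"],s["finger_gap"],s["joints"].round(2))
E
```

```text
[0.57588827 0.00478214 0.35586529] [-5.72130241 -0.15105    -6.39880722] [-0.19359593  0.69951401  0.2392216 ] 0.020492192720063918 [-0.08 -0.    1.87  0.    1.28  0.09]
```

>>> drive_tool(linear=[[-2.3,-0.3,0],[-2.3,-0.3,0],[-4.6,-0.7,0],[-4.6,-0.7,0],[0,0,0],[0,0,0]], twist=[1,1,2,2,0,0])

```text
time: 19.35
position: [0.5634, 0.0092, 0.3569]
ee_rot: [-3.11, 0.444, -0.004]
force: [5.0, -1.8, -8.2]
finger_gap: 0.0202
```

>>> drive_tool(linear=[[-2.3,-0.3,0],[-2.3,-0.3,0],[0,0,0]], twist=[1,1,0])

```text
time: 19.73
position: [0.5591, 0.0111, 0.3568]
ee_rot: [3.102, -0.498, 0.003]
force: [4.2, -1.2, -8.7]
finger_gap: 0.0207
```

```bash
python3 - <<'E'
from h import *
s=sense();print(s["position"],s["force"],s["moment"])
c=get_calibration("wrist");im=camera("wrist"); cv2.imwrite("pics/w8.png",cv2.resize(im[:,:,::-1],(800,600)))
E
```

```text
[0.55905073 0.01107997 0.35681739] [ 4.23379039 -1.15504974 -8.70126774] [-0.45472453 -0.60954926 -0.44372885]
```

View pics/w8.png

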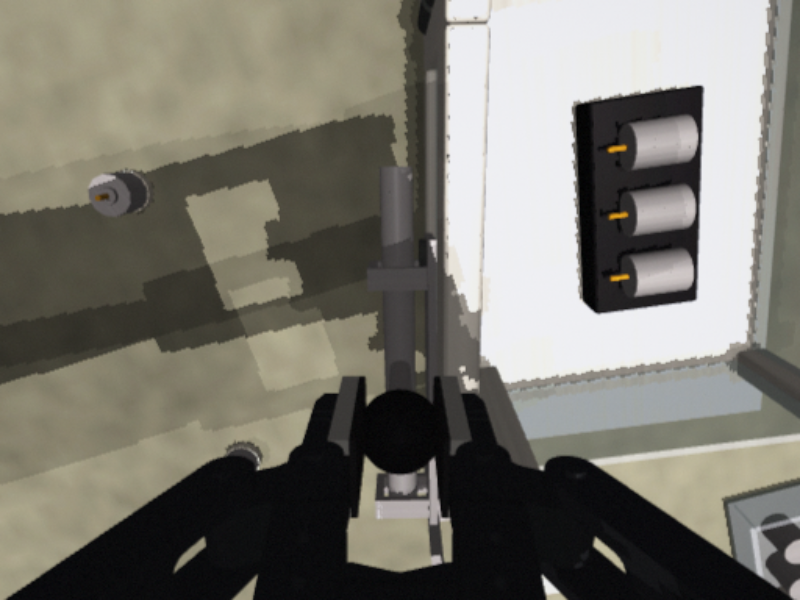

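The gate is swinging with the tool, the bolt is drawn and sticks out behind its barrel, and the force is steady. Continue to 24°.

>>> drive_tool(linear=[[-2.3,-0.3,0],[-4.6,-0.7,0],[-4.6,-0.7,0],[-4.6,-0.7,0],[-4.6,-0.7,0],[-4.6,-0.7,0],[-4.6,-0.7,0],[-4.6,-0.7,0],[-2.3,-0.3,0],[0,0,0],[0,0,0],[0,0,0]], twist=[1,2,2,2,2,2,2,2,1,0,0,0])

```text
time: 21.28
position: [0.5282, 0.0314, 0.357]
ee_rot: [3.001, -0.924, 0.003]
force: [3.3, -3.0, -6.1]
finger_gap: 0.0201
```

```bash
python3 - <<'E'
from h import *
s=sense();print(s["position"],s["force"],s["finger_gap"])
c=get_calibration("wrist");im=camera("wrist"); cv2.imwrite("pics/w9raw.png",im[:,:,::-1])
ct=get_calibration("top");it=camera("top")
np.save("w9.npy",np.r_[c["K"].ravel(),c["eye"],c["attitude"]])
a=cv2.resize(im[:,:,::-1],(800,600))[:,:,:]; cv2.imwrite("pics/w9.png",a); cv2.imwrite("pics/t9raw.png",it[:,:,::-1])
# key check from scene view vs. the one just after seating
a=cv2.imread("pics/s2raw.png")[:,:,::-1]; b=camera("scene"); cs=get_calibration("scene"); e=proj(cs,[.4985,-.2924,.09]).astype(int); sl=np.s_[e[1]-22:e[1]+12,e[0]-18:e[0]+18]
for q in(a,b):
    x=blobs(q[sl].max(2)<45,20)[0]; print([(v,list(map(int,t))) for v,t in x])
E
```

```text
[0.5281813  0.03136664 0.35704505] [ 3.28833409 -3.01267786 -6.0985604 ] 0.020075540483151744
[]
[]
```

View pics/w9.png

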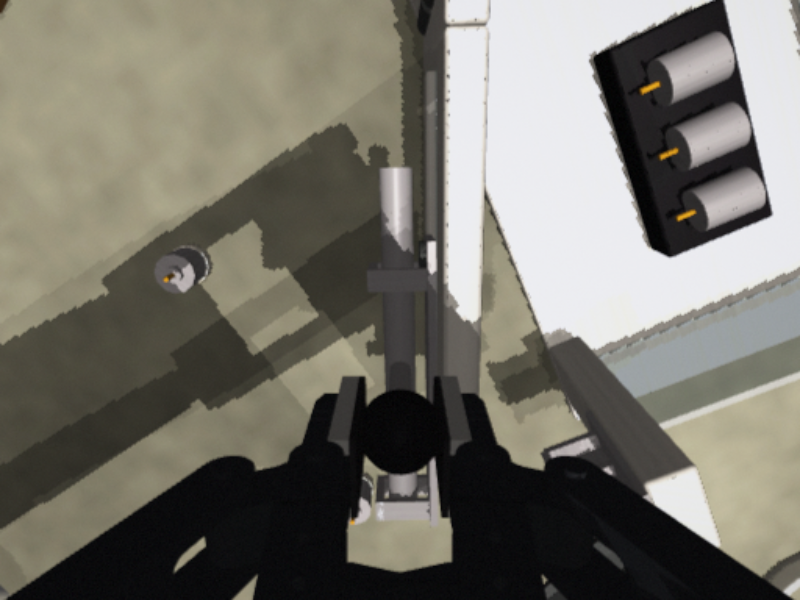

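```bash
python3 - <<'E'
from h import *
s=sense();print(s["time"],s["position"],s["qvel"].round(3),s["force"].round(1),s["finger_gap"]); print(sign_off())
E
```

```text
21.425 [0.52816635 0.03137739 0.35704726] [ 0.001  0.002  0.     0.001 -0.001 -0.002] [ 3.1 -3.5 -7.1] 0.02086152794845947
the job is handed in; nothing more can be done
None
```

I put the blade in the interlock, drew the bolt over the keeper and opened the gate. I handed the job in at 21.4 s, still holding the knob; sign-off gave no verdict.

- **Blade:** The shoulder met the box top with about 5 N, then I opened the fingers and backed off. The wrist picture afterwards showed the grip at seated height and within about 5 mm of the slot centre; allowing for the visible side of the grip, I put it nearer 2 mm.
- **Bolt:** I lifted it about 11.7 mm, slightly over the suggested 10 to 11, then drew it about 45 mm along the gate. The wrist force stayed under about 9 N throughout. The keeper force itself could not be read.
- **Gate:** It turned with the tool to about 23.8° (0.415 rad), judged from the tool's yaw and the wrist picture. That puts the free edge about 80 mm out. The arm was still at hand-in.
- **Bystanders:** None touched, as far as the pictures show.

**Checks that disagreed or failed:**
- The finger gap on the 24 mm knob read 20 to 21 mm. The knob still followed every move.
- My first estimate of the knob's position along the gate was about 7 mm off the nominal value, so I went by direct measurements of the knob instead.
- A last colour-mask check of the blade in the scene view found nothing, because of its threshold. That leaves the earlier wrist and scene pictures as the evidence that the blade is home.

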